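Vent the dry box, break its lid seal and hold it ajar

ROBOT

A 6-joint arm with a two-finger parallel gripper is mounted at the origin on the work surface. World frame = base frame: x ahead of the robot, y to its left, z up, the work surface at z = 0. Lengths are in m, angles in rad, forces in N, time in s.
With the tool pointing down it reaches from about 0.25 to 0.725 m from the base axis. Payload 4 kg.
Tool frame: the origin (TCP) lies between the finger pads, 19 mm behind the fingertips; this is the grasp point; z points along the fingers, y is the line along which they close (so a half turn about z gives the same grasp; the last joint's range is limited). The gripper opens to 85 mm and grips with 20 to 120 N. Pads are 22 mm wide; open, the fingers measure 114 mm over their backs; the gripper's body (76 mm by 85 mm) begins 54 mm behind the grasp point. The pads swing forward as they close: fully open they stand 13 mm farther back than shut.
Start: joints at [0, 0.241, 0.005, 1.335, 0, 1.571], TCP at [0.5, -0, 0.25] pointing down, gripper open.
Joint ranges: [-2.72, 2.72], [-1.05, 1.87], [-1.09, 1.28], [-1.99, 2.15], [-1.42, 1.44], [-3.14, 3.14]. Speed limits (rad/s): [2.79, 2.79, 3.14, 3.14, 3.14, 3.14].

INTERFACE

Orientations are given as a 3x3 rotation matrix whose columns are the frame's x, y, z axes.
In Python, from cell import read_state, read_camera, camera_info, sign_off, recognise, landmark_of gives the robot as it stands.
- The arm moves only by the tool send_rows, never from a script. Its argument "rows" is a list that holds one entry, the list of rows, each a list of 7 numbers: the shift along the world's x, y, z in units of 1 m (1.0 is 1 m), then the turn, a rotation vector about the world's x, y, z in units of pi rad (1.0 is pi rad), then the closure, from 0 (fully open) to 1 (shut). In form: [[[dx, dy, dz, rx, ry, rz, fingers], ...]]. A call has 1 to 5 rows; each row is the pose to reach, as a shift and turn from the pose commanded when the call began, turning the shorter way round; what a row does not reach only later rows make up. A row lasts 1/10 s, in which the tool goes at most 50 mm and 8.59 degrees, less where a joint would pass 70% of its speed; a pose out of reach is approached as far as the arm can. A call with a number of a shift or a turn outside -1 to 1 is refused whole. A call with a gripper value outside its range is refused whole. The fingers move at their own pace and stop on an object; "newtons" is the grip in N (left out, the last holds). Time passes only in rows, so rows that repeat a pose let the fingers close. It gives the time, the measured TCP pose, the force, the opening and the grip force at its end, in the units of the state.
- read_state(): the state, without advancing time (a new reading comes with each control period).
- read_camera(name): name is "scene" or "side" or "wrist"; returns the picture (420x560x3 uint8, blue, green, red); there is no depth.
- camera_info(name): a dict with "fovy" (degrees; the focal length in pixels is half the picture's height over the tangent of half this angle, whatever the lens; pixels are square), "cx", "cy" (the principal point, pixels), "R" (3x3) and "t" (3): a world point X has camera coordinates R X + t. Camera axes: x right, y down, z forward; pixel columns grow to the right and rows downward; lengths in m; the calibration is good to about 2 mm. A picture is of the moment at which its call begins: read the wrist's pose just before it. camera_info takes no time and is no camera call; for the wrist camera it gives the pose at the moment of the call.
- sign_off(): hands the job in; it is judged then, once.
Trained networks look in the newest picture that a camera, given by its name, has taken for a name from the list of things; names that differ only in an ending like _2 or _b are one class to them, and where a whole thing is asked for, a point or a joint stands for the part that bears it (a point fixed in the world has none). Each returns a list of dicts, best first, with "confidence" (0 to 1); they miss things now and then, are a little off and sometimes report something else, mostly with a low value. They report only what shows in the picture. A call takes as long as a camera call.
- recognise(camera, name): "rect" ([left, top, right, bottom] in pixels, round what is visible of it).
- landmark_of(camera, name): "xy" ([column, row] in pixels: a listed point, or the origin of a listed thing).
The state is a dict: "time": time; "q": joint angles; "dq": joint speeds; "joint_torque": joint torques, N m; "ee_pos": TCP position; "orientation": TCP orientation; "force": force on the tool from outside, world axes, zero at the start; "wrist_torque": the same for the moment, N m; "finger_gap": finger opening in m; "gripper_force": force on a finger pad.
Only numpy, scipy, OpenCV 4.12 (cv2) and the standard library are available. Lean on these libraries where they do the work, as an engineer would, in place of code of your own. Each camera call takes 0.05 s, during which the arm holds its last target. There are 200 camera calls.

TASK

Open up the dry box of moisture-sensitive parts: first turn the vent sleeve beside it to 4 (its pointer at the mark with four pips) while the lid is still shut. Then take the lid by the bar of its bow handle, break it free of its sticky seal without letting it fly wide open, and finish while still holding it by that bar, steady and slightly ajar, with the front edge about 3 cm up. Leave the vent at 4 and do not disturb the other things on the bench.

Things in the scene. Friction and masses are not known exactly. Their poses are not given: they have to be found in the camera images.
- dry_box: Dry box, fixed: grey plastic, 180 (x) x 200 (y) x 90 mm, white-framed clear lid (shut, top at 102 mm). Origin: centre of its underside, on the bench. x: from lid front (handle, robot side) to hinge side; y left; z up. On its right its vent pod: 85 x 85 x 34 mm under a black scale disc (radius 50, top at z 40) centred at (-20, -185) mm, joined by a short pipe; sleeve axis 85 mm from the box wall.
- vent_sleeve (a joint): Sleeve angle (rad), 0 to 1.75, counterclockwise from above. Mark k (0 to 5) on the disc is a short line with k white pips in a row outward, at joint value 0.35 k (mark 4: 1.40). Mark 0 lies at 2.27 rad from box x (towards y), the others follow counterclockwise. A detent at every mark: about 0.1 N m to click to the next; let go, it snaps to the nearest.
- vent_grip (a point): Vent sleeve: upright knurled metal cylinder 40 mm in diameter, 40 mm tall on the scale disc (top 80 mm above the bench), with a black pointer line across its top from centre to edge and down its side. This point is on its vertical axis, 64 mm above the bench (TCP height for a grip from above). Axes turn with the sleeve; x along the pointer.
- dry_lid (a joint): Lid angle (rad), 0 shut, up to 1.3. A sticky seal holds it: it yields within the first 6 mm of lift at the handle, after a peak of 10 to 18 N upward there; then only the lid's weight (about 2 N at the handle) remains. Let go, it falls back and rests below 0.08 on the seal. The front edge is 185 mm from the hinge: 0.16 rad is about 30 mm of gap.
- lid_hinge (a point): Middle of the hinge line (along box y), at (90, 0, 90) mm in the box frame. It turns with the lid; shut, its axes are those of the box.
- lid_handle: Roller bar of the bow handle on the lid near its front edge: round metal, 12 mm in diameter, 82 mm long, along box y, between two posts (14 x 10 mm, tops 54 mm above the hinge). Origin: middle of the bar, 35 mm above the lid's top; shut, at (-65, 0, 137) mm in the box frame: 155 mm in front of the hinge line, 47 mm above it. y along the bar, which rolls freely on y, so grip it across from above.
- flux_bottle: Bystander: small white bottle with a cap, 34 mm diameter, 75 mm tall, standing. Origin: centre of its underside.
- solder_spool: Bystander: spool of solder standing on its flange, 54 mm diameter, 40 mm tall. Origin: centre of its underside.
- tip_tin: Bystander: flat metal tin, 48 mm diameter, 30 mm tall. Origin: centre of its underside.
- parts_case: Bystander: clear flat case 90 x 55 x 22 mm. Origin: centre of its underside.
- screwdriver: Bystander: screwdriver with black handle, 160 mm long, lying. Origin: below its middle, on the bench.
- mug: Bystander: white mug, 78 mm diameter, 92 mm tall. Origin: centre of its underside.
- heat_sink: Bystander: dark metal block 45 x 60 x 25 mm. Origin: centre of its underside.

How it is judged:
By the outcome, as a careful person would: the job done as asked, in the order asked, and still so for the second after the job is handed in, while the arm keeps its last pose, push and grip.
It also fails if it takes over 38 s, if anything falls off the work surface, if the arm or the gripper's body presses on something with over 40 N, if the wrist force passes 120 N, or if a joint passes its speed limit or range.

## Working session

There is one attempt and no reset: what is moved stays moved. The work goes in short steps, Python scripts to look and compute and a tool call to move; the robot and the scene stay as the last step left them, time stands still between calls to the robot, and variables do not carry over. Pictures are saved under pics/ and viewed, at most 10 in all, crops included, and the job is handed in when it is done.

Besides the shell and the picture viewer there is one more tool, called by a JSON object that holds its "name" and its "arguments", one argument or row to a line. send_rows: Moves the arm, as the interface text tells. Its arguments: {"type":"object","properties":{"rows":{"type":"array","items":{"type":"array","items":{"type":"array","items":{"type":"number"}}}},"newtons":{"type":"number"}},"required":["rows"]}

```bash
mkdir -p pics; ls; cat > h.py <<'E'
import numpy as np,cv2
from cell import *
def ray(cam,uv):
    c=camera_info(cam);f=210/np.tan(np.radians(c["fovy"])/2)
    R=np.array(c["R"]);t=np.array(c["t"])
    d=R.T@np.array([(uv[0]-c["cx"])/f,(uv[1]-c["cy"])/f,1]);return -R.T@t,d
def atz(cam,uv,z):
    o,d=ray(cam,uv);return o+d*(z-o[2])/d[2]
def proj(cam,X):
    c=camera_info(cam);f=210/np.tan(np.radians(c["fovy"])/2)
    p=np.array(c["R"])@X+np.array(c["t"]);return np.array([c["cx"]+f*p[0]/p[2],c["cy"]+f*p[1]/p[2]])
E
python3 - <<'E'
from h import *
ims=[]
for c in ["scene","side","wrist"]:
    im=read_camera(c);cv2.imwrite(f"pics/{c}0.png",im)
    for n,z in [("dry_box",0),("vent_grip",.064),("lid_handle",.137),("lid_hinge",.09)]:
        for r in landmark_of(c,n)[:1]: print(c,n,np.round(r["xy"],1),round(r["confidence"],2),atz(c,r["xy"],z).round(3))
print(read_state()["time"])
E
```

```text
pics
scene dry_box [320.  221.4] 0.86 [0.541 0.153 0.   ]
scene vent_grip [261.1 208.1] 0.75 [ 0.572 -0.046  0.064]
scene lid_handle [321.  181.7] 0.55 [0.475 0.131 0.137]
scene lid_hinge [323.6 232. ] 0.82 [0.629 0.169 0.09 ]
side dry_box [276.9 275.1] 0.79 [0.545 0.139 0.   ]
side vent_grip [330.4 238.5] 0.52 [0.426 0.062 0.064]
side lid_handle [307.7 226.6] 0.4 [0.475 0.123 0.137]
side lid_hinge [238.5 248.9] 0.83 [0.627 0.165 0.09 ]
wrist dry_box [322.4  23.2] 0.72 [0.541 0.141 0.   ]
wrist vent_grip [353.7 232.8] 0.74 [ 0.569 -0.044  0.064]
wrist lid_handle [243.4  13.6] 0.85 [0.479 0.12  0.137]
0.75
```

View pics/scene0.png

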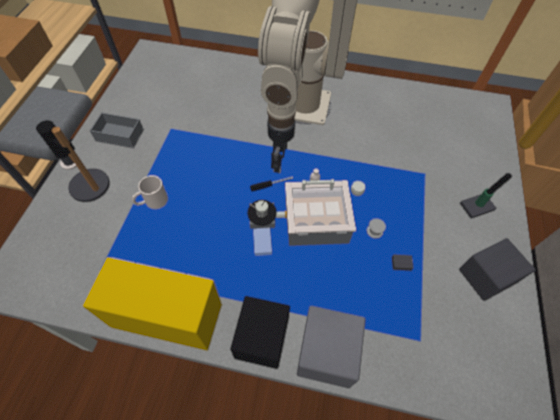

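View pics/wrist0.png

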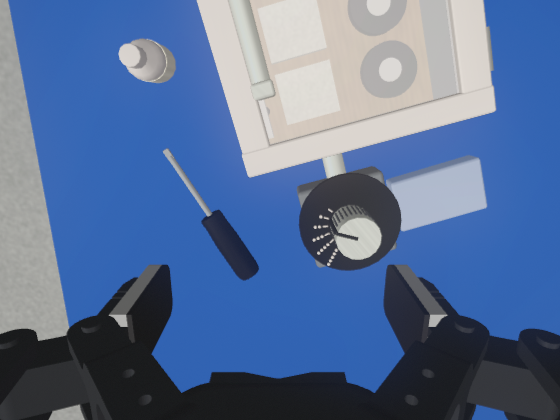

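The wrist view (map-like, right = +x, up = +y) shows the sleeve at about (357,239), with its pointer going left to (332,233), near mark 1. The box yaw is about 0.27 rad, the handle bar is at the upper left (250,50), and the pipe side is free. The scene view agrees. I'll move above the sleeve, pre-turned by -30°.

{"name": "send_rows", "arguments": {
  "rows": [
    [[0.035,-0.022,-0.02,0,0,-0.045,0],[0.07,-0.045,-0.05,0,0,-0.09,0],[0.07,-0.045,-0.09,0,0,-0.135,0],[0.07,-0.045,-0.1,0,0,-0.1667,0],[0.07,-0.045,-0.1,0,0,-0.1667,0]]
  ],
  "newtons": 50
}}

```text
time: 1.25
ee_pos: [0.5682, -0.0451, 0.1469]
orientation: [[0.5, 0.866, -0.006], [0.866, -0.5, 0.001], [-0.003, -0.006, -1.0]]
force: [-0.5, 0.1, 0.5]
finger_gap: 0.0855
gripper_force: 0.0
```

```bash
cat > look.py <<'E'
from h import *
import sys
s=read_state();print(s["time"],np.round(s["ee_pos"],4),np.round(s["orientation"],3).tolist(),np.round(s["q"],2),np.round(s["force"],1),s["finger_gap"],s["gripper_force"])
for n,z in [("vent_grip",.064),("lid_handle",.137),("lid_hinge",.09),("dry_box",0)]:
  for c in ["scene","wrist","side"]:
    if n==("vent_grip") or sys.argv[1]!="w": 
        im=read_camera(c)
        for r in landmark_of(c,n)[:1]: print(c,n,np.round(r["xy"],1),round(r["confidence"],2),atz(c,r["xy"],z).round(4))
        if c=="wrist": cv2.imwrite(f"pics/{sys.argv[2]}.png",im)
E
python3 look.py w w1
```

```text
1.25 [ 0.5682 -0.0451  0.1469] [[0.5, 0.866, -0.006], [0.866, -0.5, 0.001], [-0.003, -0.006, -1.0]] [-0.08  0.44  0.02  1.16  0.    2.02] [-0.5  0.1  0.5] 0.08553515955353842 0.0
scene vent_grip [258.8 205.8] 0.73 [ 0.565  -0.0552  0.064 ]
wrist vent_grip [279.3 219.3] 0.74 [ 0.5721 -0.0446  0.064 ]
side vent_grip [280.6 209.7] 0.79 [ 0.5653 -0.0476  0.064 ]
```

View pics/w1.png

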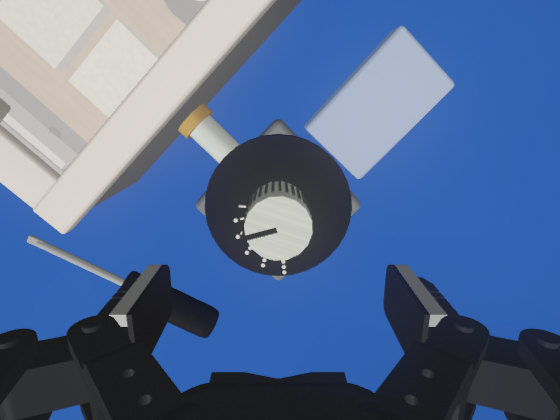

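The wrist view shows the sleeve centred at (278,229), with the pointer at mark 1 (joint ≈ 0.32–0.35). The gap around it is free for the fingers. I'll descend and grip.

{"name": "send_rows", "arguments": {
  "rows": [
    [[0.002,0,-0.04,0,0,0,0],[0.002,0,-0.07,0,0,0,0],[0.002,0,-0.084,0,0,0,0],[0.002,0,-0.084,0,0,0,1],[0.002,0,-0.084,0,0,0,1]]
  ],
  "newtons": 50
}}

```text
time: 2.05
ee_pos: [0.5727, -0.0449, 0.0671]
orientation: [[0.5, 0.866, 0.002], [0.866, -0.5, -0.0], [0.001, 0.001, -1.0]]
force: [-0.1, 0.6, 0.8]
finger_gap: 0.0588
gripper_force: 0.0
```

{"name": "send_rows", "arguments": {
  "rows": [
    [[0,0,0,0,0,0,1],[0,0,0,0,0,0,1],[0,0,0,0,0,0,1],[0,0,0,0,0,0,1],[0,0,0,0,0,0,1]]
  ]
}}

```text
time: 2.55
ee_pos: [0.5714, -0.0438, 0.0681]
orientation: [[0.499, 0.866, 0.0], [0.866, -0.499, 0.002], [0.002, -0.001, -1.0]]
force: [-4.6, 3.5, 6.6]
finger_gap: 0.0392
gripper_force: 50.6
```

{"name": "send_rows", "arguments": {
  "rows": [
    [[0,0,0,0,0,0.04,1],[0,0,0,0,0,0.08,1],[0,0,0,0,0,0.12,1],[0,0,0,0,0,0.16,1],[0,0,0,0,0,0.2,1]]
  ]
}}

```text
time: 3.05
ee_pos: [0.5707, -0.0437, 0.0681]
orientation: [[-0.111, 0.994, -0.001], [0.994, 0.111, 0.003], [0.003, -0.001, -1.0]]
force: [-6.9, 4.8, 8.3]
finger_gap: 0.039
gripper_force: 51.1
```

{"name": "send_rows", "arguments": {
  "rows": [
    [[0,0,0,0,0,0.04,1],[0,0,0,0,0,0.08,1],[0,0,0,0,0,0.12,1],[0,0,0,0,0,0.138,1],[0,0,0,0,0,0.138,1]]
  ]
}}

```text
time: 3.55
ee_pos: [0.5702, -0.0438, 0.0682]
orientation: [[-0.514, 0.858, -0.002], [0.858, 0.514, 0.002], [0.003, -0.001, -1.0]]
force: [-7.8, 3.4, 9.4]
finger_gap: 0.0389
gripper_force: 51.1
```

{"name": "send_rows", "arguments": {
  "rows": [
    [[0,0,0,0,0,0,1],[0,0,0,0,0,0,0],[0,0,0,0,0,0,0],[0,0,0,0,0,0,0],[0,0,0.04,0,0,0,0]]
  ]
}}

```text
time: 4.05
ee_pos: [0.5681, -0.0448, 0.1014]
orientation: [[-0.512, 0.859, -0.011], [0.859, 0.512, 0.001], [0.006, -0.009, -1.0]]
force: [0.1, -0.3, 0.1]
finger_gap: 0.0851
gripper_force: 0.0
```

{"name": "send_rows", "arguments": {
  "rows": [
    [[0,0,0.05,0,0,0,0],[-0.01,0.015,0.1,0,0,0,0],[-0.03,0.05,0.12,0,0,0,0],[-0.045,0.07,0.12,0,0,0,0],[-0.045,0.07,0.12,0,0,0,0]]
  ]
}}

```text
time: 4.55
ee_pos: [0.5264, 0.027, 0.2279]
orientation: [[-0.515, 0.857, 0.003], [0.857, 0.515, 0.001], [-0.001, 0.003, -1.0]]
force: [0.0, -0.5, 0.1]
finger_gap: 0.0857
gripper_force: 0.0
```

```bash
python3 look.py a w2
```

```text
4.55 [0.5264 0.027  0.2279] [[-0.515, 0.857, 0.003], [0.857, 0.515, 0.001], [-0.001, 0.003, -1.0]] [0.05 0.3  0.03 1.3  0.   1.08] [ 0.  -0.5  0.1] 0.08565228034973664 0.0
scene vent_grip [259.2 208.1] 0.6 [ 0.5734 -0.0517  0.064 ]
wrist vent_grip [277.8 280.6] 0.83 [ 0.5681 -0.0441  0.064 ]
side vent_grip [280.1 208. ] 0.54 [ 0.5679 -0.0556  0.064 ]
scene lid_handle [318.5 181.5] 0.43 [0.476  0.1232 0.137 ]
wrist lid_handle [292.2  26. ] 0.59 [0.4773 0.1224 0.137 ]
side lid_handle [307.8 224.7] 0.61 [0.4757 0.1154 0.137 ]
scene lid_hinge [322.9 233.1] 0.87 [0.6331 0.1677 0.09  ]
wrist lid_hinge [505.7 106.6] 0.93 [0.6277 0.1638 0.09  ]
side lid_hinge [241.2 246.1] 0.68 [0.6234 0.1538 0.09  ]
scene dry_box [316.3 220.8] 0.89 [0.5415 0.14   0.    ]
wrist dry_box [353.3  78. ] 0.96 [0.5392 0.1389 0.    ]
side dry_box [278.4 274. ] 0.86 [0.5423 0.1346 0.    ]
```

View pics/w2.png

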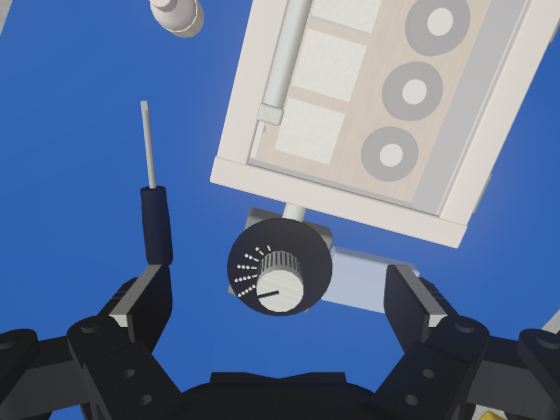

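The wrist view shows the pointer going from (280,290) to (257,297). I'll check that by projecting the candidate angles.

```bash
python3 - <<'E'
from h import *
yaw=np.arctan2(.164-.1227,.628-.477);print(yaw)
c=np.array([.5695,-.0443,.08])
im=cv2.imread("pics/w2.png")
print(proj("wrist",c))
for k in range(6):
    a=yaw+2.27+.35*k;u=np.array([np.cos(a),np.sin(a),0])
    p=proj("wrist",c+.02*u);d=p-proj("wrist",c);print(k,p.round(1),np.degrees(np.arctan2(d[1],-d[0])).round(1))
crop=im[220:330,210:350];cv2.imwrite("pics/c2.png",cv2.resize(crop,None,fx=5,fy=5,interpolation=cv2.INTER_CUBIC))
E
```

```text
0.2669803811415863
[278.9758903  291.30091561]
0 [268.9 271.5] -63.1
1 [262.  275.8] -42.3
2 [257.2 282. ] -23.0
3 [255.1 289.3] -4.8
4 [255.9 296.7] 13.2
5 [259.5 303.4] 31.8
```

View pics/c2.png

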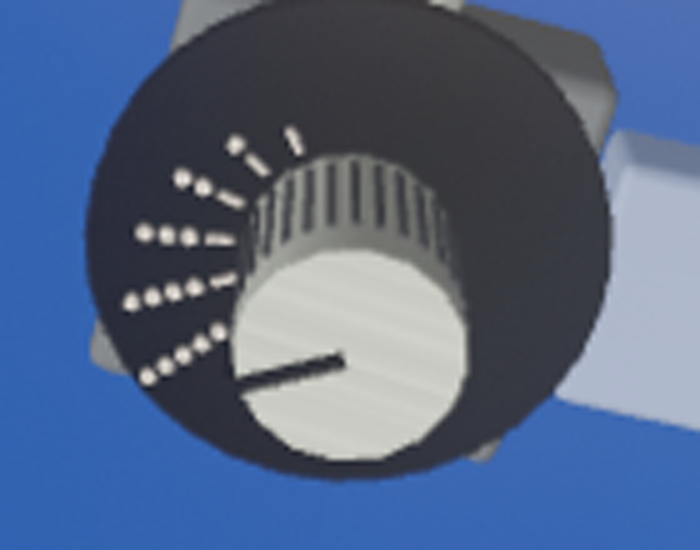

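The pointer runs parallel to the four-pip row (about 16° in the picture, 13° predicted for mark 4), so the vent is at 4. Next is the handle.

{"name": "send_rows", "arguments": {
  "rows": [
    [[-0.02,0.04,0,0,0,-0.043,0],[-0.04,0.08,0,0,0,-0.087,0],[-0.05,0.096,-0.01,0,0,-0.087,0],[-0.05,0.096,-0.025,0,0,-0.087,0],[-0.05,0.096,-0.025,0,0,-0.087,0]]
  ]
}}

```text
time: 6.25
ee_pos: [0.4754, 0.1214, 0.1995]
orientation: [[-0.263, 0.965, -0.003], [0.965, 0.263, -0.001], [-0.0, -0.004, -1.0]]
force: [0.2, 0.1, -0.7]
finger_gap: 0.0855
gripper_force: 0.0
```

```bash
python3 look.py a w3
```

```text
6.25 [0.4754 0.1214 0.1995] [[-0.263, 0.965, -0.003], [0.965, 0.263, -0.001], [-0.0, -0.004, -1.0]] [ 0.25  0.25 -0.11  1.21 -0.    1.55] [ 0.2  0.1 -0.7] 0.08553110945682042 0.0
scene vent_grip [259.9 207.4] 0.5 [ 0.5703 -0.0501  0.064 ]
side vent_grip [279.9 208.6] 0.51 [ 0.568  -0.0526  0.064 ]
scene lid_handle [317.4 182. ] 0.52 [0.4788 0.1201 0.137 ]
wrist lid_handle [281.3 233.4] 0.58 [0.4787 0.1219 0.137 ]
scene lid_hinge [323.7 231.3] 0.86 [0.6262 0.1692 0.09  ]
wrist lid_hinge [509.2 207.6] 0.7 [0.6273 0.1638 0.09  ]
side lid_hinge [242.5 246.8] 0.73 [0.6198 0.1559 0.09  ]
scene dry_box [316.1 221.8] 0.74 [0.5455 0.14   0.    ]
wrist dry_box [350.7 181.1] 0.7 [0.5411 0.139  0.    ]
```

View pics/w3.png

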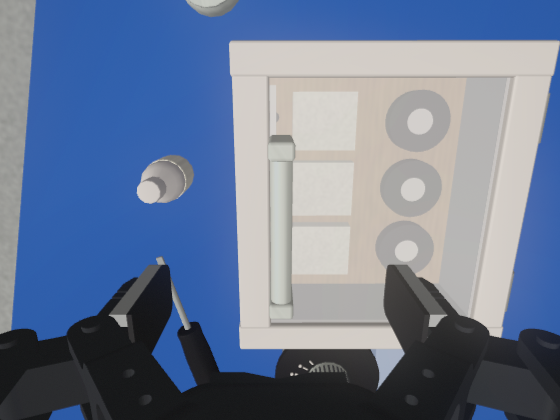

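The bar runs vertically in the wrist view from (283,150) to (281,303), centred between the fingers and square to them. I'll descend and grip.

{"name": "send_rows", "arguments": {
  "rows": [
    [[0.002,0.001,-0.03,0,0,0,0],[0.002,0.001,-0.055,0,0,0,0],[0.002,0.001,-0.063,0,0,0,0],[0.002,0.001,-0.063,0,0,0,0],[0.002,0.001,-0.063,0,0,0,0.5]]
  ],
  "newtons": 80
}}

```text
time: 7.95
ee_pos: [0.4796, 0.1222, 0.1389]
orientation: [[-0.262, 0.965, 0.001], [0.965, 0.262, 0.0], [-0.0, 0.001, -1.0]]
force: [0.1, -0.1, 0.6]
finger_gap: 0.0733
gripper_force: 0.0
```

{"name": "send_rows", "arguments": {
  "rows": [
    [[0,0,0,0,0,0,1],[0,0,0,0,0,0,1],[0,0,0,0,0,0,1],[0,0,0,0,0,0,1],[0,0,0,0,0,0,1]]
  ]
}}

```text
time: 8.45
ee_pos: [0.4787, 0.1219, 0.1386]
orientation: [[-0.262, 0.965, -0.0], [0.965, 0.262, -0.0], [-0.0, -0.0, -1.0]]
force: [-1.9, 0.0, 4.9]
finger_gap: 0.0097
gripper_force: 78.0
```

{"name": "send_rows", "arguments": {
  "rows": [
    [[0,0,0.002,0,0,0,1],[0,0,0.004,0,0,0,1],[0.001,0,0.006,0,0,0,1],[0.001,0,0.007,0,0,0,1],[0.001,0,0.008,0,0,0,1]]
  ]
}}

```text
time: 8.95
ee_pos: [0.4814, 0.1226, 0.1474]
orientation: [[-0.262, 0.965, 0.003], [0.965, 0.262, 0.001], [0.001, 0.003, -1.0]]
force: [3.7, 2.8, -2.5]
finger_gap: 0.0095
gripper_force: 78.9
```

{"name": "send_rows", "arguments": {
  "rows": [
    [[0.001,0.0003,0.003,0,0,0,1],[0.003,0.0008,0.006,0,0,0,1],[0.004,0.001,0.009,0,0,0,1],[0.006,0.0015,0.012,0,0,0,1],[0.007,0.002,0.015,0,0,0,1]]
  ]
}}

```text
time: 9.45
ee_pos: [0.4869, 0.1241, 0.1611]
orientation: [[-0.262, 0.965, -0.001], [0.965, 0.262, 0.0], [0.0, -0.0, -1.0]]
force: [3.5, 2.2, -4.2]
finger_gap: 0.0091
gripper_force: 78.7
```

{"name": "send_rows", "arguments": {
  "rows": [
    [[0,0,0,0,0,0,1],[0,0,0,0,0,0,1],[0,0,0,0,0,0,1],[0,0,0,0,0,0,1],[0,0,0,0,0,0,1]]
  ]
}}

```text
time: 9.95
ee_pos: [0.4868, 0.1241, 0.1608]
orientation: [[-0.262, 0.965, -0.0], [0.965, 0.262, 0.0], [0.0, -0.0, -1.0]]
force: [1.1, 3.4, -4.1]
finger_gap: 0.0093
gripper_force: 78.8
```

```bash
python3 - <<'E'
from h import *
a=read_camera("side")[150:320,180:400];b=read_camera("wrist")
cv2.imwrite("pics/f.png",np.hstack([cv2.resize(a,(440,340),interpolation=cv2.INTER_CUBIC),cv2.resize(b,(360,340))]))
s=read_state();print(s["time"],s["ee_pos"],s["force"],s["dq"])
for n in ["lid_handle","vent_grip"]:
  for c in ["side","wrist"]: print(n,c,landmark_of(c,n)[:1],proj(c,np.array(s["ee_pos"])))
E
```

```text
10.05 [0.48683737 0.12407083 0.16091867] [ 1.61913728  3.66141141 -4.00648828] [ 0.00139332 -0.00156728  0.00051757  0.00299138 -0.00094481 -0.00211997]
lid_handle side [{'xy': [303.8, 220.7], 'confidence': 0.45}] [302.51354757 217.65239014]
lid_handle wrist [{'xy': [278.2, 292.6], 'confidence': 0.57}] [278.51451314 294.49689881]
vent_grip side [{'xy': [202.8, 376.6], 'confidence': 0.42}] [302.51354757 217.65239014]
vent_grip wrist [] [278.47969731 294.45709043]
```

View pics/f.png

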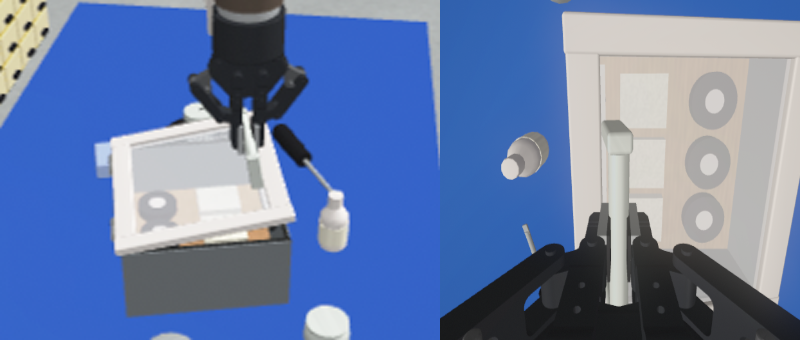

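The side view shows the lid ajar, with the bar between the fingers and the bottle and other bystanders in place. The lift of 22.3 mm corresponds to about 27 mm at the front edge, so I'll go up a little more.

{"name": "send_rows", "arguments": {
  "rows": [
    [[0.0005,0,0.001,0,0,0,1],[0.001,0,0.002,0,0,0,1],[0.001,0,0.002,0,0,0,1],[0.001,0,0.002,0,0,0,1],[0.001,0,0.002,0,0,0,1]]
  ]
}}

```text
time: 10.75
ee_pos: [0.4878, 0.1243, 0.163]
orientation: [[-0.262, 0.965, -0.0], [0.965, 0.262, 0.001], [0.001, -0.0, -1.0]]
force: [0.3, 4.9, -4.2]
finger_gap: 0.0095
gripper_force: 78.8
```

{"name": "send_rows", "arguments": {
  "rows": [
    [[0,0,0,0,0,0,1],[0,0,0,0,0,0,1],[0,0,0,0,0,0,1],[0,0,0,0,0,0,1],[0,0,0,0,0,0,1]]
  ]
}}

```text
time: 11.25
ee_pos: [0.4879, 0.1243, 0.163]
orientation: [[-0.262, 0.965, -0.0], [0.965, 0.262, 0.001], [0.001, -0.0, -1.0]]
force: [1.6, 5.9, -4.0]
finger_gap: 0.0091
gripper_force: 78.8
```

```bash
python3 - <<'E'
from h import *
im=read_camera("scene");p=proj("scene",np.array([.57,-.044,.08])).astype(int);print(p)
a=im[p[1]-35:p[1]+35,p[0]-35:p[0]+105]
cv2.imwrite("pics/g.png",cv2.resize(a,(800,400),interpolation=cv2.INTER_CUBIC));print(read_state()["ee_pos"],read_state()["dq"])
E
```

```text
[261 205]
[0.48783021 0.1242974  0.16300573] [ 0.00055029  0.00168107  0.0005362   0.00043023 -0.00208374  0.00037569]
```

View pics/g.png

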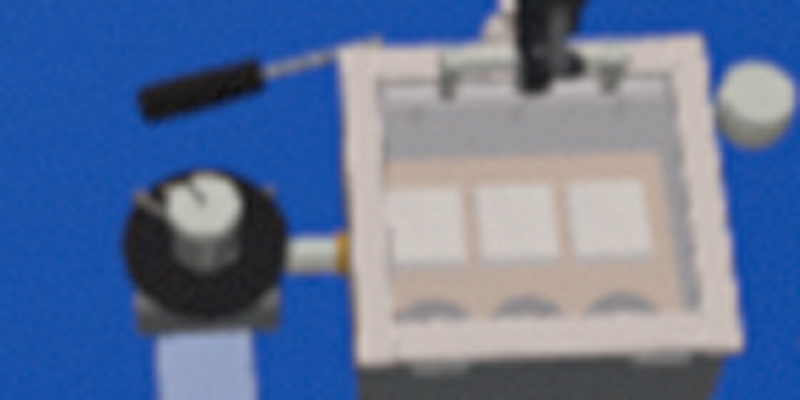

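The scene crop shows the sleeve pointer at (195,190), still towards mark 4. The fingers hold the bar at (545,65), the lid is slightly ajar, and the arm is steady.

```bash
python3 -c "from cell import *;print(sign_off())"
```

```text
the job is handed in; nothing more can be done
None
```

I turned the vent to mark 4 with the lid shut, then broke the lid free without it flying open; it was handed in at about 11 s, held steady by its bar, with the front edge about 3 cm up (worked out from the handle's 24 mm rise) and the vent still at 4.

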